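# Take the ear-tag reader off its barbed hook and dock it

### The arm

A 6-joint arm with a two-finger parallel gripper is mounted at the origin on the work surface. World frame = base frame: x ahead of the robot, y to its left, z up, the work surface at z = 0. Lengths are in mm, angles in rad, forces in N, time in s.
With the tool pointing down it reaches from about 350 to 775 mm from the base axis. Payload 7.3 kg.
Tool frame: the origin (TCP) lies on the centre line of the jaws, within the pads' length; the fingertips stand 17 mm ahead of it and the grasp point (between the pads) lies 2 mm behind it; z points along the fingers, y is the line along which they close (so a half turn about z gives the same grasp; the last joint's range is limited). The gripper opens to 92 mm and grips with 3 to 60 N. Pads are 19 mm wide; open, the fingers measure 130 mm over their backs; the gripper's body (75 mm by 190 mm) begins 47 mm behind the grasp point.
Start: joints at [0.969, 0.342, 1.524, -0, 1.275, -0.146], TCP at [231.085, 471.43, 208.141] pointing down, gripper open.
Joint ranges: [-2.53, 2.53], [-0.77, 2.02], [0.04, 2.7], [-1, 4.14], [0.28, 2.66], [-3.11, 3.11]. Speed limits (rad/s): [2.57, 2.57, 3.14, 3.14, 3.14, 3.14].

### API

Orientations are given as [roll, pitch, yaw] about the fixed x, y, z axes, in that order (R = Rz(yaw) Ry(pitch) Rx(roll)).
In Python, from plant import bot gives the robot as it stands. The module is installed in compiled form; this text tells all that it offers.
- The arm moves only by the shell command python3 -m pendant 'ROWS'. ROWS is JSON, a list of rows, each a list of 3 entries, a list of its own where there are three numbers: the shift along the world's x, y, z as a fraction of full scale, then the turn, a rotation vector about the world's x, y, z as a fraction of full scale, then the opening, from -1 (shut) to 1 (fully open), so that 0 is half open. In form: [[[tx, ty, tz], [rx, ry, rz], claw], ...]. A call has exactly 10 rows; each row shifts and turns the commanded pose from where the row before left it; what a row does not reach is not made up. Full scale, the value 1, is 30 mm for a shift and 0.12 rad for a turn. A row lasts 1/12 s, in which the tool goes at most 41.7 mm and 7.16 degrees, less where a joint would pass 70% of its speed; a pose out of reach is approached as far as the arm can. A call with a number of a shift or a turn outside -1 to 1 is refused whole. A call with a gripper value outside its range is refused whole. The fingers move at their own pace and stop on an object; the grip force is fixed at half the most. Time passes only in rows, so rows that do not move let the fingers close, or fill a call up. It gives the time, the measured TCP pose, the force, the opening and the grip force at its end, in the units of the state.
- bot.get_obs(): the state, without advancing time (a new reading comes with each control period).
- bot.capture(name): name is "scene" or "top"; returns the picture (420x560x3 uint8, blue, green, red); there is no depth.
- bot.camera_params(name): a dict with "fovy" (degrees; the focal length in pixels is half the picture's height over the tangent of half this angle, whatever the lens; pixels are square), "cx", "cy" (the principal point, pixels), "distortion" ([k1, k2, p1, p2, k3] as OpenCV has them; the pictures are not rectified), "camera_from_world" (4x4, takes a point from world to camera coordinates). Camera axes: x right, y down, z forward; pixel columns grow to the right and rows downward; lengths in mm; the calibration is good to about 2 mm. A picture is of the moment at which its call begins. camera_params takes no time and is no camera call.
- bot.close_job(): hands the job in; it is judged then, once.
The state is a dict: "time": time; "joint_positions": joint angles; "dq": joint speeds; "tau": joint torques, N m; "tool_pos": TCP position; "tcp_rot": TCP orientation; "contact_force": force on the tool from outside, world axes, zero at the start; "moment": the same for the moment, N m; "grip_width": finger opening in mm; "finger_force": force on a finger pad.
Only numpy, scipy, OpenCV 4.12 (cv2) and the standard library are available. Lean on these libraries where they do the work, as an engineer would, in place of code of your own. Each camera call takes 0.05 s, during which the arm holds its last target. There are 200 camera calls.

### The job

Take the green ear-tag reader off the barbed retaining hook on the desk stand and stand it upright in its charging cradle, pushed fully down to the cradle's floor before you let go; either face may point forward. Work gently, never pushing or knocking hard against the stand or the cradle, do not let the reader touch the desk, and leave the other things on the desk where they are.

Things in the scene. Friction and masses are not known exactly. Their poses are not given: they have to be found in the camera images.
- reader_mid (a point): Centre (half-way up) of the upright green ear-tag reader, a rigid slab 119 mm tall, 0.12-0.24 kg. Axes: z up the reader, y across its width, x through its thickness. Both faces are alike. From the foot up: green body 48 wide (y) x 18 thick (x), 0-55 mm; black frame 44 x 10, 55-93 mm; solid green grip tab 44 x 10, 93-119 mm. It hangs by its window on the hook, across the hook's direction.
- reader_tab (a point): Centre of the reader's grip tab, 106 mm above its foot and 27 mm above its window's centre; axes as the reader's. Grip the tab from above across its 44 mm width, so that the fingers pass on either side of the hook; a firm grip (about 40 N) keeps the reader from turning in the fingers.
- reader_eye (a point): Centre of the reader's through window, 24 mm wide (y) and 28 mm tall, from 65 to 93 mm above the foot; axes as the reader's. The hook passes through it. At the start the window's top edge rests on the hook's rubber saddle.
- reader_foot (a point): Centre of the reader's flat underside (18 x 48 mm); axes as the reader's.
- stand: Fixed hook stand. Origin on the desk below where the hook leaves the post; x: level, the way the hook points; z up. Base x -65 to 85, y -45 to 45, 12 mm high; post x -22 to 0, 36 mm wide at the hook's clamp, top z 146 mm. The hook, in the plane y = 0, is level from x 0 to 28 mm, then bends up. Its height is set by the clamp and not measured (+-6 mm). Keep contact forces on all of it under 20 N.
- hook_bend (a point): End of the hook's level part, where the rising arm's centre line starts (stand x 28, z 130 mm if clamped mid-way; the real one is up to 6 mm higher or lower). The arm (8 x 8 mm) rises at 35 degrees, 48 mm long. Its last 6 mm turn up square to it, 25.6 mm overall from the arm's underside to the red top. A red barb leans back from there, its point 15 mm back from the end, 8 mm above the arm.
- hook_tip (a point): Top of the hook's red barbed end (stand x 53, z 173 mm if clamped mid-way, real one +-6 mm). An upright reader cannot pass it. With the reader's top leaned 35 (+-10) degrees back to the post, square to the arm, and raised until its window's lower edge just touches the arm's underside, there is 2.4 mm of play in all: ease off about 1 mm and slide it out along the arm over the barb.
- saddle_mid (a point): Middle of the level bar under the rubber saddle (stand x 16, z 130 mm if clamped mid-way). This bar is 8 mm wide, from 4 mm above to 8 mm below this height. The saddle covers stand x 9 to 23; its top is 1 to 12 mm above the bar's top, not measured: the reader can be raised 4 to 15 mm before its window's lower edge meets the bar. Feel for it slowly (4 mm/s): contacts are stiff.
- cradle_floor (a point): Centre of the pocket floor of the fixed grey charging cradle, 8 mm above the desk; x along the pocket's short side, y along its long side, z up. Pocket 24 (x) x 54 mm (y), straight walls to about 30 mm above the desk and a flared lead-in up to about 39 mm; base plate 100 x 120 mm. The reader goes in foot first, either way round. Keep contact forces on it under 20 N.
- mug: Bystander: blue mug, 76 mm across, 90 mm tall; origin at the centre of its underside.
- sign_pad: Bystander: flat black signature pad 120 x 160 x 14 mm; origin at the centre of its underside.
- stamp: Bystander: wooden hand stamp, 40 mm across, 72 mm tall; origin at the centre of its underside.
- tag_box: Bystander: cardboard box of yellow tags, 90 x 120 x 50 mm; origin at the centre of its underside.
Mind the look-alikes: they are no part of the job. Of the things like the stand, leave any that is blue or turquoise; of the rest the smaller one is meant.

How it is judged:
By the outcome, as a careful person would: the job done as asked, in the order asked, and still so for the second after the job is handed in, with the robot touching nothing.
It also fails if it takes over 72 s, if anything falls off the work surface, if the arm or the gripper's body presses on something with over 40 N, if the wrist force passes 120 N, or if a joint passes its speed limit or range.

## Working session

There is one attempt and no reset: what is moved stays moved. The work goes in short steps, Python scripts to look and compute and a shell command to move; the robot and the scene stay as the last step left them, time stands still between calls to the robot, and variables do not carry over. Pictures are saved under pics/ and viewed, at most 10 in all, crops included, and the job is handed in when it is done.

```bash
mkdir -p pics; python3 - <<'E'
from plant import bot
import cv2
for n in("scene","top"):
    cv2.imwrite(f"pics/{n}0.png",bot.capture(n)); print(n,bot.camera_params(n))
print(bot.get_obs())
E
```

```text
scene {'fovy': 53.28085467055873, 'cx': 278.65401400664996, 'cy': 207.37679038868248, 'distortion': array([-0.04083414,  0.        ,  0.        ,  0.        ,  0.        ]), 'camera_from_world': array([[-5.10077096e-01,  8.60047217e-01,  1.18380781e-02,
         2.24697122e+02],
       [ 5.15571076e-01,  3.16733735e-01, -7.96157149e-01,
        -1.62008972e+02],
       [-6.88482260e-01, -3.99998156e-01, -6.04974093e-01,
         1.54399702e+03],
       [ 0.00000000e+00,  0.00000000e+00,  0.00000000e+00,
         1.00000000e+00]])}
top {'fovy': 44.75111868945929, 'cx': 277.54442640842746, 'cy': 198.16270713560735, 'distortion': array([-0.11773482,  0.        ,  0.        ,  0.        ,  0.        ]), 'camera_from_world': array([[ 2.58693641e-02, -9.99643599e-01,  6.59179877e-03,
         2.65954090e+01],
       [-9.82163374e-01, -2.66443838e-02, -1.86132168e-01,
         4.95292722e+02],
       [ 1.86241465e-01, -1.65910250e-03, -9.82502603e-01,
         1.37120468e+03],
       [ 0.00000000e+00,  0.00000000e+00,  0.00000000e+00,
         1.00000000e+00]])}
{'time': 0.1, 'joint_positions': array([ 9.68995345e-01,  3.42662515e-01,  1.52487930e+00, -3.06426570e-05,
        1.27537970e+00, -1.45992082e-01]), 'dq': array([ 0.00094957, -0.00173996, -0.00361887, -0.00164238,  0.00047232,
        0.00059238]), 'tau': array([ 8.67357157e-04, -4.32004523e+01, -2.44694531e+01,  7.18300324e-02,
        5.26364765e-02, -1.55299637e-05]), 'tool_pos': array([230.87654214, 471.10492067, 207.52427932]), 'tcp_rot': array([-3.14027367e+00, -1.64322625e-04,  2.68579259e+00]), 'contact_force': array([ 0.5390751 ,  1.05152905, -0.23799542]), 'moment': array([ 0.00172918, -0.01368003,  0.02763791]), 'finger_force': 0.0, 'grip_width': 91.93029100903418}
```

View pics/scene0.png

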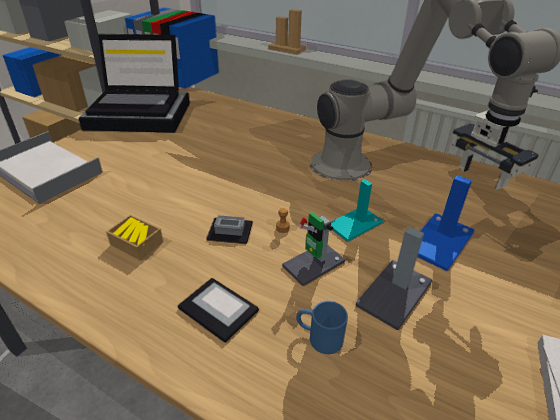

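View pics/top0.png

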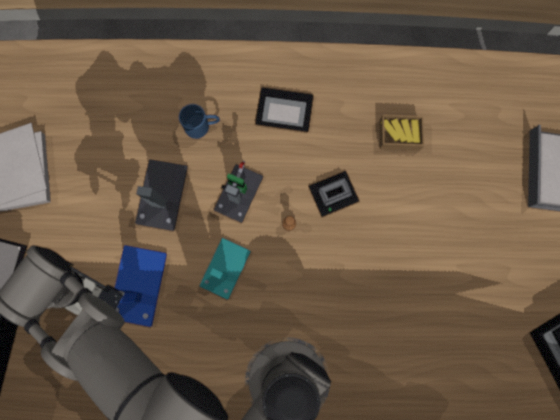

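The top view shows the small grey stand with the green reader at about (238,190), and the cradle at (333,193). The scene view shows the stand at (315,250) and the cradle at (230,228). I'll enlarge these next.

```bash
python3 - <<'E'
import cv2,numpy as np
t=cv2.imread("pics/top0.png");s=cv2.imread("pics/scene0.png")
def c(im,x,y,w,h,k): return cv2.resize(im[y:y+h,x:x+w],None,fx=k,fy=k,interpolation=cv2.INTER_CUBIC)
a=np.hstack([c(t,205,155,66,75,6),c(t,303,160,66,75,6)])   # 396 each
b=np.hstack([c(s,276,195,80,90,5*0+5)[:, :],c(s,198,205,64,50,6)[:300].repeat(1,0) if 0 else cv2.copyMakeBorder(c(s,198,205,64,50,6),0,150,0,0,cv2.BORDER_CONSTANT)])
cv2.imwrite("pics/a.png",a);cv2.imwrite("pics/b.png",b);print(a.shape,b.shape)
E
```

```text
(450, 792, 3) (450, 784, 3)
```

View pics/a.png

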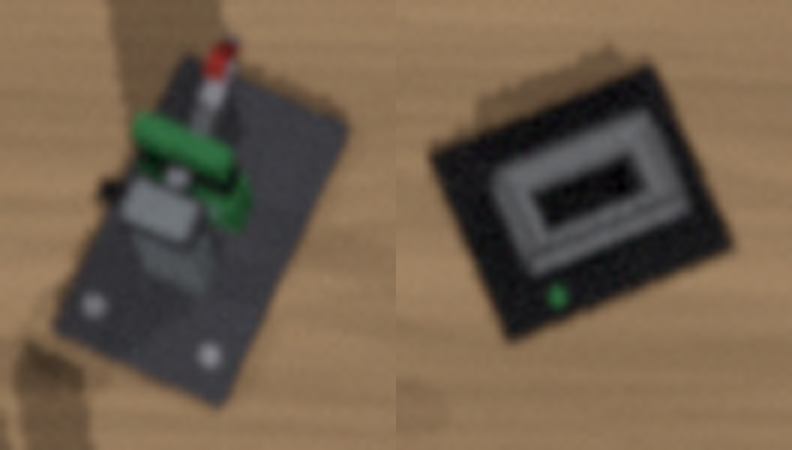

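View pics/b.png

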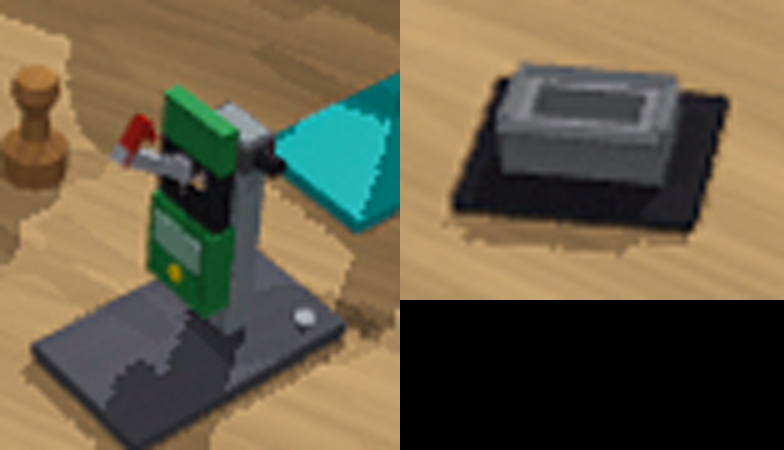

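```bash
cat > h.py <<'E'
import numpy as np,cv2,json
from plant import bot
from scipy.optimize import least_squares
P={n:bot.camera_params(n) for n in("scene","top")}
def proj(n,p):
    c=P[n];f=210/np.tan(np.radians(c["fovy"]/2));K=np.array([[f,0,c["cx"]],[0,f,c["cy"]],[0,0,1]])
    T=c["camera_from_world"]
    return cv2.projectPoints(np.atleast_2d(np.array(p,float)),cv2.Rodrigues(T[:3,:3])[0],T[:3,3],K,c["distortion"])[0][:,0]
def W(pose,p):  # pose x,y,yaw
    x,y,a=pose;p=np.atleast_2d(np.array(p,float));c,s=np.cos(a),np.sin(a)
    return np.c_[x+c*p[:,0]-s*p[:,1],y+s*p[:,0]+c*p[:,1],p[:,2]]
def un(crop,x0,y0,k): return (np.array(crop,float)+.5)/k-.5+[x0,y0]
def fit(x0,sets):
    r=lambda q:np.concatenate([(proj(n,W(q,m))-px).ravel() for n,m,px in sets])
    s=least_squares(r,x0,loss="soft_l1",x_scale=[10,10,.1]);return s.x,r(s.x).reshape(-1,2)
E
python3 - <<'E'
from h import *
S=[("top",[[85,45,12],[85,-45,12],[-65,-45,0],[-65,45,0],[0,0,146],[-22,0,146]],un([(187,55),(350,125),(218,408),(53,330),(168,192),(154,230)],205,155,6)),
("scene",[[85,-45,12],[85,45,12],[-65,45,12]],un([(33,349),(136,441),(345,323)],276,195,5))]
q,r=fit([580,100,-.4],S);print("stand",q,r.round(1).tolist())
# cradle base plate corners, pocket rims
for h in(0,6):
  L=[(430,150),(652,65),(735,245),(512,340)]
  C=[("top",[[60*0+50,60,h],[50,-60,h],[-50,-60,0],[-50,60,0]],un([(a-396,b) for a,b in L],303,160,6)),
  ("scene",[[50,-60,0],[50,60,0]],un([(455-400,212),(690-400,232)],198,205,6))]
  c,r=fit([580,-120,.4],C);print("cradle",c,r.round(1).tolist())
np.save("stand.npy",q);np.save("cradle.npy",c)
im=[]
for n,x0,y0,w,hh,k in(("scene",290,200,40,60,10),("top",220,158,40,60,10)):
  im.append(cv2.resize(cv2.imread(f"pics/{n}0.png")[y0:y0+hh,x0:x0+w],None,fx=k,fy=k,interpolation=cv2.INTER_CUBIC))
cv2.imwrite("pics/c.png",np.hstack(im))
E
```

```text
stand [ 5.05831793e+02  1.56781426e+02 -3.97941947e-01] [[-0.8, -1.0], [0.4, -0.2], [0.5, 0.4], [-0.4, 0.5], [0.2, -1.1], [-1.1, 0.2], [-1.1, -1.9], [-0.3, 0.1], [1.0, -0.7]]
cradle [ 5.22573936e+02 -1.21560732e+02  4.21900455e-01] [[-0.6, 0.6], [0.2, -0.7], [0.5, 0.5], [-0.4, 0.6], [-1.9, 0.3], [0.2, 0.6]]
cradle [ 5.22147105e+02 -1.21384244e+02  4.25206839e-01] [[-0.5, 0.4], [0.3, -1.1], [0.4, 0.6], [-0.4, 0.8], [-1.8, 0.3], [0.4, 0.5]]
```

View pics/c.png

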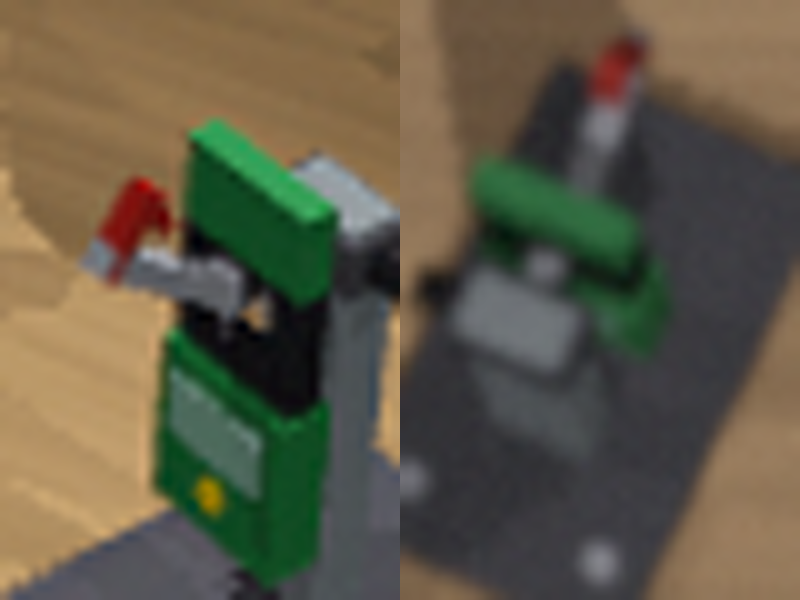

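```bash
python3 - <<'E'
from h import *
sc=lambda L:un(L,290,200,10)
tp=lambda L:un([(a-400,b) for a,b in L],220,158,10)
mS=np.array([[5,-22,119],[5,22,119],[5,22,93],[5,-22,93],[-5,22,119],[-5,22,93],[-5,-22,119],[9,-24,55],[9,24,55],[9,-24,0],[9,24,0],[-9,24,55],[-9,24,0]],float)
pS=sc([(190,137),(318,221),(315,303),(187,220),(335,205),(328,297),(212,120),(170,332),(275,417),(157,487),(260,583),(328,405),(318,565)])
mT=np.array([[5,22,119],[5,-22,119],[-5,-22,93],[-5,22,93]],float);pT=tp([(478,157),(640,215),(628,268),(475,203)])
def r(q,both=1):
    p=q[[0,1,3]];z=[0,0,q[2]]
    return np.concatenate([(proj("scene",W(p,mS+z))-pS).ravel(),(proj("top",W(p,mT+z))-pT).ravel()])
s=least_squares(r,[520,150,60,-.4],x_scale=[10,10,10,.1],loss="soft_l1");print("reader x y zfoot yaw",s.x.round(3));print(r(s.x).reshape(-1,2).round(1).tolist())
np.save("reader.npy",s.x)
q0=np.load("stand.npy");c,sn=np.cos(q0[2]),np.sin(q0[2]);d=s.x[:2]-q0[:2];print("reader in stand",c*d[0]+sn*d[1],-sn*d[0]+c*d[1])
# stand + hook height joint
a=np.radians(35)
A=lambda s_,n,y:[28+s_*np.cos(a)-n*np.sin(a),y,130+s_*np.sin(a)+n*np.cos(a)]
base=np.array([[85,45,12],[85,-45,12],[-65,-45,0],[-65,45,0],[0,0,146],[-22,0,146]],float);bp=un([(187,55),(350,125),(218,408),(53,330),(168,192),(154,230)],205,155,6)
bs=np.array([[85,45,12],[-65,45,12]],float);bsp=un([(136,441),(345,323)],276,195,5)
hs=np.array([A(48,-4,-4),A(48,-4,4),A(48,21.6,-4),A(48,21.6,4),A(33,12,0)]);hp=sc([(82,262),(108,281),(135,181),(158,190),(168,235)])
ht=np.array([A(48,-4,0)]);hpt=tp([(648,42)])
def r2(q):
    z=[0,0,q[3]]
    return np.concatenate([(proj("top",W(q[:3],base))-bp).ravel(),(proj("scene",W(q[:3],bs))-bsp).ravel(),(proj("scene",W(q[:3],hs+z))-hp).ravel(),(proj("top",W(q[:3],ht+z))-hpt).ravel()])
s2=least_squares(r2,[*q0,0],x_scale=[10,10,.1,5],loss="soft_l1");print("stand+dz",s2.x.round(3));print(r2(s2.x).reshape(-1,2).round(1).tolist())
np.save("stand.npy",s2.x)
q0=s2.x;c,sn=np.cos(q0[2]),np.sin(q0[2]);d=s.x[:2]-q0[:2];print("reader in stand",c*d[0]+sn*d[1],-sn*d[0]+c*d[1],"zc-zs",s.x[2]+79-130-q0[3])
E
```

```text
reader x y zfoot yaw [ 5.22057e+02  1.51510e+02  4.78840e+01 -3.82000e-01]
[[-0.2, -0.5], [-1.1, 0.2], [-1.6, 0.2], [-0.5, -0.6], [0.3, 0.2], [0.2, -0.8], [0.6, -0.2], [-1.3, -0.1], [0.7, 1.5], [-1.0, 0.2], [0.7, 0.8], [0.7, -0.2], [0.1, -0.3], [0.1, -0.7], [-0.4, 0.2], [-0.2, 0.5], [-0.3, 0.5]]
reader in stand 17.000506536875907 1.4284892996058574
stand+dz [ 5.04778e+02  1.57071e+02 -4.03000e-01  2.77100e+00]
[[-0.8, -0.6], [0.3, 0.3], [0.3, 0.8], [-0.6, 0.8], [0.1, -0.7], [-1.3, 0.5], [-0.2, -0.1], [1.3, -0.8], [-0.1, 0.5], [-0.7, 0.3], [-0.3, -0.4], [-0.5, 0.4], [-0.7, -0.7], [-0.5, -0.6]]
reader in stand 18.076456079970573 1.661649332911069 zc-zs -5.886849292948056
```

```bash
python3 -m pendant '[[[0,0,1],[0,0,0],1],[[0,0,1],[0,0,0],1],[[0,0,1],[0,0,0],1],[[0,0,1],[0,0,0],1],[[0.6,-0.66,0],[0,0,0.09],1],[[0.6,-0.66,0],[0,0,0.09],1],[[0.6,-0.66,0],[0,0,0.09],1],[[0.6,-0.66,0],[0,0,0.09],1],[[0.6,-0.66,0],[0,0,0.09],1],[[0.6,-0.66,0],[0,0,0.09],1]]'
python3 -m pendant '[[[0.6,-0.66,0],[0,0,0],1],[[0.6,-0.66,0],[0,0,0],1],[[0.6,-0.66,0],[0,0,0],1],[[0.6,-0.66,0],[0,0,0],1],[[0.6,-0.66,0],[0,0,0],1],[[0.6,-0.66,0],[0,0,0],1],[[0.6,-0.66,0],[0,0,0],1],[[0.6,-0.66,0],[0,0,0],1],[[0.6,-0.66,0],[0,0,0],1],[[0.6,-0.66,0],[0,0,0],1]]'
```

```text
time: 0.93
tool_pos: [339.6, 351.5, 327.8]
tcp_rot: [-3.141, -0.0, 2.751]
contact_force: [1.1, 1.0, -1.1]
grip_width: 91.3
finger_force: 0.0
time: 1.77
tool_pos: [519.7, 153.5, 327.7]
tcp_rot: [-3.141, -0.001, 2.75]
contact_force: [-0.0, 0.6, -0.1]
grip_width: 92.1
finger_force: 0.0
```

```bash
python3 -m pendant '[[[0.04,-0.035,-0.6],[0,0,0],1],[[0.04,-0.035,-0.6],[0,0,0],1],[[0,0,-0.6],[0,0,0],1],[[0,0,-0.6],[0,0,0],1],[[0,0,-0.6],[0,0,0],1],[[0,0,-0.6],[0,0,0],1],[[0,0,-0.6],[0,0,0],1],[[0,0,-0.6],[0,0,0],1],[[0,0,-0.3],[0,0,0],1],[[0,0,0],[0,0,0],1]]'
python3 - <<'E'
from h import *
im=[]
for n,x0,y0,w,hh,k in(("scene",270,150,80,120,5),("top",200,138,80,120,5)):
  im.append(cv2.resize(bot.capture(n)[y0:y0+hh,x0:x0+w],None,fx=k,fy=k,interpolation=cv2.INTER_CUBIC))
cv2.imwrite("pics/d.png",np.hstack(im))
E
```

```text
time: 2.6
tool_pos: [520.1, 152.3, 172.9]
tcp_rot: [-3.139, -0.004, 2.751]
contact_force: [0.3, -0.3, 0.2]
grip_width: 91.5
finger_force: 0.0
```

View pics/d.png

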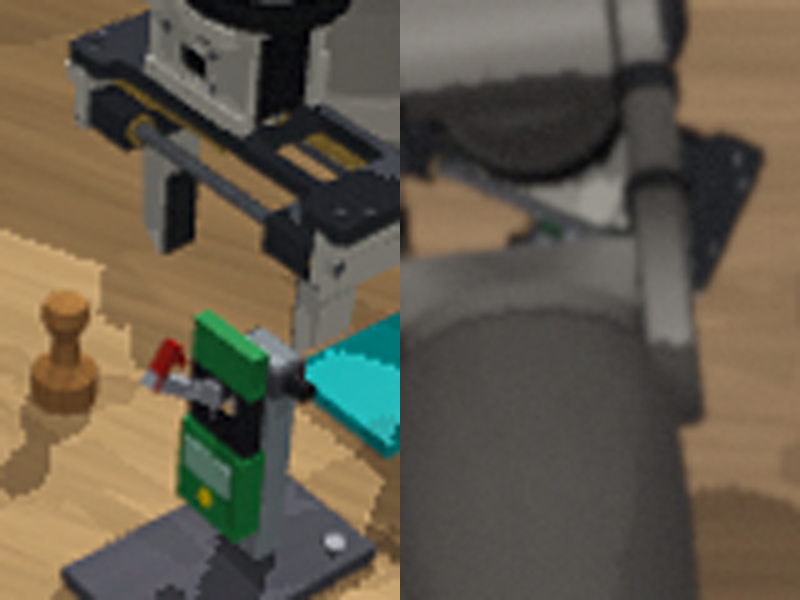

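```bash
python3 - <<'E'
from h import *
o=bot.get_obs();print(o["tool_pos"],o["time"])
p=[o["tool_pos"][0],o["tool_pos"][1],-.39]
z=o["tool_pos"][2]-17
m=[[0,y,z] for y in(-46,46)]+[[9.5,-46,z],[9.5,-65,z],[9.5,46,z]]
print(((proj("scene",W(p,m))-[270,150])*5+2).round())
r=np.load("reader.npy");print(((proj("scene",W(r[[0,1,3]],[[5,-22,119+r[2]],[5,22,119+r[2]]]))-[270,150])*5+2).round())
E
```

```text
[521.69712487 152.55458745 175.50557509] 2.7
[[172. 302.]
 [295. 397.]
 [157. 309.]
 [134. 290.]
 [280. 405.]]
[[194. 316.]
 [253. 361.]]
```

```bash
python3 - <<'E'
from h import *
a=cv2.imread("pics/scene0.png").astype(int)
for i in range(2):
  o=bot.get_obs();n=bot.capture("scene");cv2.imwrite(f"pics/e{i}.png",n)
  d=np.abs(n.astype(int)-a).sum(2)>60
  # lowest changed row per column band for left finger (cols 298-310) & right(328-342)
  for c0,c1 in((298,310),(328,342)):
    sub=d[150:260,c0:c1]; print(i,o["tool_pos"].round(1),o["joint_positions"].round(3),c0,[int(np.max(np.nonzero(sub[:,j])[0]+150)) if sub[:,j].any() else -1 for j in range(c1-c0)])
E
```

```text
0 [521.7 152.6 175.5] [ 0.143  0.403  1.525  0.     1.214 -1.036] 298 [225, 194, 196, 199, 199, 200, 199, 199, 198, 198, 197, 190]
0 [521.7 152.6 175.5] [ 0.143  0.403  1.525  0.     1.214 -1.036] 328 [219, 219, 218, 217, 217, 217, 217, 216, 219, 220, 219, 220, 220, 240]
1 [522.1 152.6 176.1] [ 0.143  0.403  1.524  0.     1.213 -1.036] 298 [225, 194, 196, 199, 199, 200, 199, 199, 198, 198, 197, 189]
1 [522.1 152.6 176.1] [ 0.143  0.403  1.524  0.     1.213 -1.036] 328 [219, 219, 218, 217, 217, 217, 216, 216, 219, 220, 219, 220, 220, 220]
```

```bash
python3 - <<'E'
from h import *
def tips(x,y,z,yaw,dz): 
    return proj("scene",W([x,y,yaw],[[xx,yy,z+dz] for yy in(-46,46) for xx in(-9.5,9.5)])).round(1).tolist()
for dz in(-17,8,0): print(dz,tips(230.9,471.1,207.5,2.686-np.pi,dz),tips(521.9,152.6,175.8,-.39,dz))
im=cv2.imread("pics/scene0.png")
cv2.imwrite("pics/f.png",np.hstack([cv2.resize(im[110:210,440:540],None,fx=4,fy=4,interpolation=cv2.INTER_CUBIC),cv2.resize(cv2.imread("pics/e1.png")[150:250,275:375],None,fx=4,fy=4,interpolation=cv2.INTER_CUBIC)]))
E
```

```text
-17 [[463.6, 180.6], [459.1, 182.7], [493.5, 197.6], [489.0, 199.9]] [[306.9, 208.6], [301.1, 211.3], [331.6, 227.4], [325.7, 230.5]]
8 [[466.2, 172.7], [461.6, 174.8], [496.6, 189.5], [492.2, 191.8]] [[307.4, 200.7], [301.5, 203.3], [332.5, 219.3], [326.5, 222.3]]
0 [[465.3, 175.3], [460.8, 177.3], [495.6, 192.1], [491.1, 194.4]] [[307.2, 203.2], [301.4, 205.9], [332.2, 221.9], [326.2, 224.9]]
```

View pics/f.png

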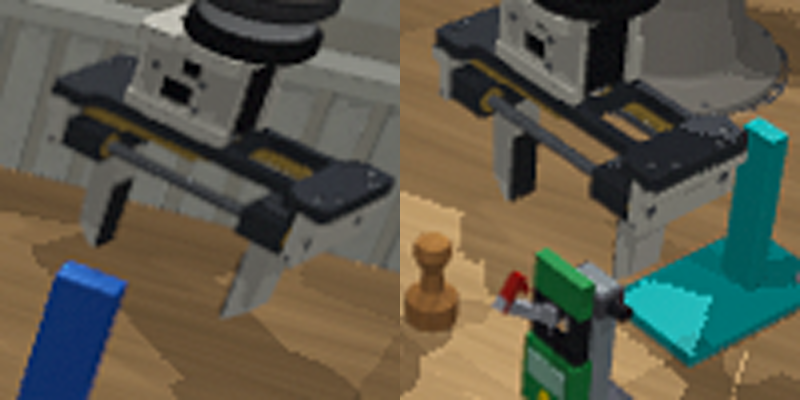

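```bash
python3 - <<'E'
from h import *
for z in(210,240,270,300): print(z,proj("top",W([521.9,152.6,-.39],[[37.5,-95,z],[-37.5,-95,z]])).round(1).tolist(),proj("scene",W([521.9,152.6,-.39],[[37.5,-95,z],[37.5,95,z],[-37.5,95,z]])).round(1).tolist())
E
```

```text
210 [[273.9, 175.4], [261.5, 202.7]] [[280.7, 189.3], [333.0, 229.3], [357.2, 216.7]]
240 [[273.9, 172.5], [261.2, 200.4]] [[280.9, 179.2], [334.3, 218.6], [358.8, 206.2]]
270 [[273.9, 169.5], [260.9, 198.1]] [[281.1, 168.7], [335.6, 207.5], [360.6, 195.3]]
300 [[273.9, 166.4], [260.5, 195.7]] [[281.3, 157.8], [337.0, 195.9], [362.4, 184.0]]
```

```bash
python3 -m pendant '[[[0,-0.03,-0.1],[0,0,0],1],[[0,0,-0.1],[0,0,0],1],[[0,0,-0.1],[0,0,0],1],[[0,0,-0.06],[0,0,0],1],[[0,0,0],[0,0,0],-0.2],[[0,0,0],[0,0,0],-0.2],[[0,0,0],[0,0,0],-0.2],[[0,0,0],[0,0,0],-0.2],[[0,0,0],[0,0,0],-0.2],[[0,0,0],[0,0,0],-0.2]]'
```

```text
time: 3.63
tool_pos: [521.5, 151.6, 164.4]
tcp_rot: [3.141, 0.0, 2.751]
contact_force: [0.2, -0.4, 0.1]
grip_width: 56.4
finger_force: 0.0
```

```bash
python3 -m pendant '[[[0,0,0],[0,0,0],-0.2],[[0,0,0],[0,0,0],-0.2],[[0,0,0],[0,0,0],-0.2],[[0,0,0],[0,0,0],-0.2],[[0,0,0],[0,0,0],-0.2],[[0,0,0],[0,0,0],-0.2],[[0,0,0],[0,0,0],-0.2],[[0,0,0],[0,0,0],-0.2],[[0,0,0],[0,0,0],-0.2],[[0,0,0],[0,0,0],-0.2]]'
python3 - <<'E'
from h import *
n=bot.capture("scene");print(bot.get_obs()["grip_width"])
cv2.imwrite("pics/g.png",np.hstack([cv2.resize(n[150:250,275:375],None,fx=6,fy=6,interpolation=cv2.INTER_CUBIC)]))
E
```

```text
time: 4.47
tool_pos: [521.5, 151.7, 164.4]
tcp_rot: [3.141, 0.0, 2.751]
contact_force: [-0.2, -0.0, 0.1]
grip_width: 36.8
finger_force: 0.0
36.76806859870695
```

View pics/g.png

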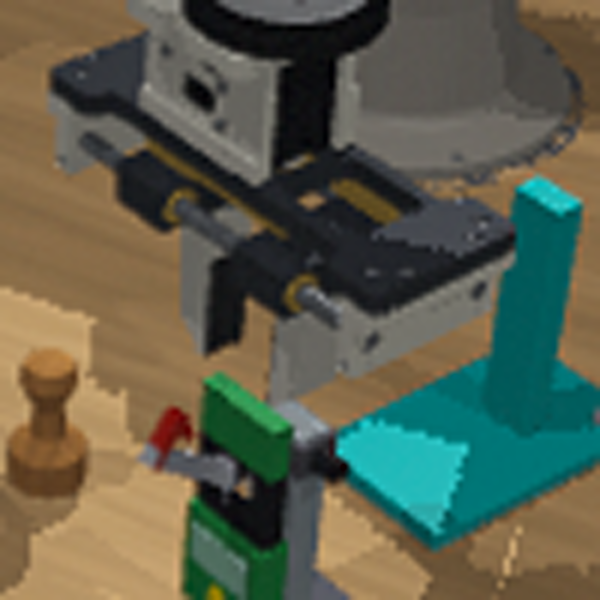

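```bash
python3 - <<'E'
from h import *
px=un([(205,354),(241,336),(270,400)],275,150,6)
m=np.array([[9.5,-18.4,0],[-9.5,-18.4,0],[9.5,18.4,0]])
f=lambda q:(proj("scene",W([521.5,151.7,-.39],m+[q[0],0,q[1]]))-px).ravel()
s=least_squares(f,[0,170]);print(s.x,f(s.x).round(1))
f=lambda q:(proj("scene",W([521.5,151.7,-.39],m+[0,0,q[0]]))-px).ravel()
s=least_squares(f,[170]);print(s.x,f(s.x).round(1))
E
```

```text
[ -1.95745634 183.10240718] [ 0.3 -0.   0.2  0.2 -0.5 -0.1]
[184.13292444] [-0.3 -0.1 -0.4  0.1 -1.1 -0.2]
```

The picture shows the fingertips at about (309,209) and (320,217). That puts them at z≈183, above the tab, and the gripper closed on nothing. So the true fingertips sit about 34 mm higher than the reported TCP implies, and I'll descend by what the images show.

```bash
python3 -m pendant '[[[0,0,0],[0,0,0],0.7],[[0,0,0],[0,0,0],0.7],[[0,0,0],[0,0,0],0.7],[[0,0,0],[0,0,0],0.7],[[0,0,0],[0,0,0],0.7],[[0,0,0],[0,0,0],0.7],[[0,0,-0.2],[0,0,0],0.7],[[0,0,-0.25],[0,0,0],0.7],[[0,0,-0.25],[0,0,0],0.7],[[0,0,-0.2],[0,0,0],0.7]]'
python3 -m pendant '[[[0,0,-0.08],[0,0,0],0.7],[[0,0,-0.08],[0,0,0],0.7],[[0,0,-0.08],[0,0,0],0.7],[[0,0,-0.08],[0,0,0],0.7],[[0,0,-0.08],[0,0,0],0.7],[[0,0,-0.08],[0,0,0],0.7],[[0,0,-0.08],[0,0,0],0.7],[[0,0,0],[0,0,0],0.7],[[0,0,0],[0,0,0],0.7],[[0,0,0],[0,0,0],0.7]]'
```

```text
time: 5.35
tool_pos: [520.9, 151.5, 135.9]
tcp_rot: [-3.141, -0.001, 2.751]
contact_force: [0.9, 1.0, -0.1]
grip_width: 77.8
finger_force: 0.0
time: 6.18
tool_pos: [521.6, 151.6, 120.6]
tcp_rot: [3.141, 0.0, 2.751]
contact_force: [-0.1, 0.1, 0.5]
grip_width: 77.8
finger_force: 0.0
```

```bash
python3 -m pendant '[[[0,0,-0.05],[0,0,0],0.6],[[0,0,-0.05],[0,0,0],0.5],[[0,0,0],[0,0,0],0.4],[[0,0,0],[0,0,0],0.3],[[0,0,0],[0,0,0],0.2],[[0,0,0],[0,0,0],0.1],[[0,0,0],[0,0,0],0.05],[[0,0,0],[0,0,0],0],[[0,0,0],[0,0,0],-0.2],[[0,0,0],[0,0,0],-1]]'
python3 -m pendant '[[[0,0,0],[0,0,0],-1],[[0,0,0],[0,0,0],-1],[[0,0,0],[0,0,0],-1],[[0,0,0],[0,0,0],-1],[[0,0,0],[0,0,0],-1],[[0,0,0],[0,0,0],-1],[[0,0,0],[0,0,0],-1],[[0,0,0],[0,0,0],-1],[[0,0,0],[0,0,0],-1],[[0,0,0],[0,0,0],-1]]'
cat >> h.py <<'E'
def hull_img(h):
    m=np.zeros((420*8,560*8),np.uint8);return cv2.fillConvexPoly(m,(h*8).round().astype(np.int32),1)
def see(q0=None,save=None):
    """reader pose (stand-frame x,y,z of window centre, lean) from green body hull in scene+own grip"""
    st=np.load("stand.npy")
    im=bot.capture("scene")
    if save: cv2.imwrite(save,im)
    hsv=cv2.cvtColor(im,cv2.COLOR_BGR2HSV);g=((hsv[...,0]>50)&(hsv[...,0]<78)&(hsv[...,1]>110)&(hsv[...,2]>25)).astype(np.uint8)
    n,lab,stt,cen=cv2.connectedComponentsWithStats(g)
    return im,g,[(i,stt[i].tolist(),cen[i].round(1).tolist()) for i in range(1,n) if stt[i,4]>25]
E
python3 - <<'E'
from h import *
im,g,l=see(save="pics/i0.png");print(l)
E
```

```text
time: 7.02
tool_pos: [521.5, 151.6, 117.6]
tcp_rot: [3.142, 0.0, 2.751]
contact_force: [-0.6, -0.2, 0.5]
grip_width: 43.7
finger_force: 30.0
time: 7.85
tool_pos: [521.5, 151.6, 117.6]
tcp_rot: [3.142, 0.0, 2.751]
contact_force: [0.4, -0.9, 0.3]
grip_width: 43.7
finger_force: 30.0
[(1, [142, 10, 44, 25, 214], [156.5, 20.2]), (2, [308, 212, 12, 18, 130], [313.8, 220.1]), (3, [306, 233, 17, 26, 207], [314.9, 246.6])]
```

```bash
cat >> h.py <<'E'
YAW=-.39
B=np.array([[x,y,z] for x in(-9,9) for y in(-24,24) for z in(-79,-24)],float)
D=np.array([[np.cos(a),np.sin(a)] for a in np.linspace(0,2*np.pi,36,endpoint=False)])
def body(X,Z,t,tcp_lat):
    st=np.load("stand.npy");c,s=np.cos(t),np.sin(t)
    p=np.c_[X+c*B[:,0]-s*B[:,2],tcp_lat+B[:,1],Z+s*B[:,0]+c*B[:,2]]
    return W([st[0],st[1],YAW],p)
def lat(xy):
    st=np.load("stand.npy");d=np.array(xy)-st[:2];return np.cos(YAW)*d[0]+np.sin(YAW)*d[1],-np.sin(YAW)*d[0]+np.cos(YAW)*d[1]
def track(im,ly,g0=(17,127,0)):
    hsv=cv2.cvtColor(im,cv2.COLOR_BGR2HSV);g=((hsv[...,0]>50)&(hsv[...,0]<78)&(hsv[...,1]>110)&(hsv[...,2]>25)).astype(np.uint8)
    n,lab,st,_=cv2.connectedComponentsWithStats(g);pr=proj("scene",body(*g0,ly)).mean(0)
    i=min((i for i in range(1,n) if st[i,4]>80),key=lambda i:np.hypot(*(st[i,:2]+st[i,2:4]/2-pr)))
    yx=np.argwhere(lab==i);pt=yx[:,::-1].astype(float);obs=(pt@D.T).max(0)+.4
    r=lambda q:(proj("scene",body(q[0],q[1],q[2],ly))@D.T).max(0)-obs
    s=least_squares(r,g0,x_scale=[10,10,.2],loss="soft_l1");return s.x,np.abs(r(s.x)).mean()
def now(g0,save=None):
    im=bot.capture("scene");o=bot.get_obs()
    if save: cv2.imwrite(save,im)
    l=lat(o["tool_pos"][:2]);q,e=track(im,l[1],g0)
    print("track X Z lean",q.round(2),"res",round(e,2),"tcp in stand",np.round(l,1),o["tool_pos"][2].round(1),"F",o["contact_force"].round(1),"t",o["time"])
E
python3 - <<'E'
from h import *
print(track(cv2.imread("pics/scene0.png"),1.5)); now((17,127,0))
st=np.load("stand.npy");print(st)
E
```

```text
(array([ 2.09575286e+01,  1.23458322e+02, -8.98285729e-02]), np.float64(0.818063922248109))
track X Z lean [ 2.074e+01  1.232e+02 -9.000e-02] res 0.82 tcp in stand [17.5  1.3] 117.5 F [-0.7 -0.9  0.5] t 7.95
[ 5.04777578e+02  1.57071253e+02 -4.03019730e-01  2.77082318e+00]
```

```bash
sed -i 's/hsv\[...,1\]>110)&(hsv\[...,2\]>25)).astype(np.uint8)\n    n,lab,st,_/&/; s/def track(im,ly,g0=(17,127,0)):/def track(im,ly,g0=(17,127,0),sm=110,vm=25,hm=(50,78)):/; ' h.py
python3 - <<'E'
s=open('h.py').read();i=s.index("def track");a,b=s[:i],s[i:]
b=b.replace("(hsv[...,0]>50)&(hsv[...,0]<78)&(hsv[...,1]>110)&(hsv[...,2]>25)","(hsv[...,0]>hm[0])&(hsv[...,0]<hm[1])&(hsv[...,1]>sm)&(hsv[...,2]>vm)",1)
open('h.py','w').write(a+b)
E
python3 - <<'E'
from h import *
im=cv2.imread("pics/scene0.png")
hsv=cv2.cvtColor(im,cv2.COLOR_BGR2HSV)
for sm in(60,110,150):
  for vm in(25,50):
    for hm in((45,85),(50,78)):
      q,e=track(im,1.5,sm=sm,vm=vm,hm=hm);print(sm,vm,hm,q.round(2),round(e,2))
for r in(232,236,245,255,259): print(r,[tuple(hsv[r,c].tolist()) for c in range(304,327,2)])
print(proj("scene",body(17,127,0,1.5)).round(1).tolist())
E
```

```text
60 25 (45, 85) [ 2.0680e+01  1.2414e+02 -8.0000e-02] 0.66
60 25 (50, 78) [ 2.0870e+01  1.2409e+02 -8.0000e-02] 0.67
60 50 (45, 85) [ 2.076e+01  1.233e+02 -8.000e-02] 0.78
60 50 (50, 78) [ 2.0830e+01  1.2328e+02 -9.0000e-02] 0.78
110 25 (45, 85) [ 2.0960e+01  1.2346e+02 -9.0000e-02] 0.82
110 25 (50, 78) [ 2.0960e+01  1.2346e+02 -9.0000e-02] 0.82
110 50 (45, 85) [ 2.0960e+01  1.2346e+02 -9.0000e-02] 0.82
110 50 (50, 78) [ 2.0960e+01  1.2346e+02 -9.0000e-02] 0.82
150 25 (45, 85) [ 2.0440e+01  1.2245e+02 -9.0000e-02] 0.91
150 25 (50, 78) [ 2.0440e+01  1.2245e+02 -9.0000e-02] 0.91
150 50 (45, 85) [ 2.0440e+01  1.2245e+02 -9.0000e-02] 0.91
150 50 (50, 78) [ 2.0440e+01  1.2245e+02 -9.0000e-02] 0.91
232 [(18, 111, 188), (18, 113, 190), (63, 83, 34), (15, 32, 16), (138, 28, 46), (111, 128, 14), (17, 74, 96), (105, 96, 16), (120, 13, 19), (135, 19, 27), (98, 24, 85), (98, 28, 73)]
236 [(17, 112, 194), (43, 131, 82), (69, 200, 70), (68, 200, 93), (70, 135, 34), (90, 34, 15), (130, 36, 21), (113, 51, 20), (90, 34, 15), (100, 27, 56), (109, 24, 86), (101, 33, 85)]
245 [(17, 113, 201), (67, 178, 73), (70, 216, 72), (75, 76, 104), (76, 70, 106), (77, 68, 102), (70, 160, 67), (71, 205, 77), (69, 198, 76), (71, 168, 73), (103, 27, 86), (100, 36, 85)]
255 [(124, 20, 90), (125, 16, 95), (120, 18, 99), (129, 19, 93), (76, 36, 77), (70, 201, 75), (70, 212, 65), (69, 199, 77), (69, 209, 78), (101, 24, 85), (94, 24, 84), (109, 24, 86)]
259 [(120, 17, 91), (116, 22, 92), (116, 20, 91), (124, 21, 97), (123, 25, 92), (125, 33, 46), (132, 32, 40), (105, 21, 72), (103, 24, 73), (102, 29, 87), (100, 27, 84), (116, 24, 85)]
[[309.8, 245.5], [311.0, 229.8], [321.8, 255.6], [323.4, 239.7], [304.6, 248.2], [305.7, 232.4], [316.5, 258.5], [318.0, 242.6]]
```

```bash
sed -i 's/sm=110/sm=60/' h.py; python3 -m pendant '[[[0,0,0.02],[0,0,0],-1],[[0,0,0.02],[0,0,0],-1],[[0,0,0.02],[0,0,0],-1],[[0,0,0.02],[0,0,0],-1],[[0,0,0.02],[0,0,0],-1],[[0,0,0.02],[0,0,0],-1],[[0,0,0.02],[0,0,0],-1],[[0,0,0.02],[0,0,0],-1],[[0,0,0.02],[0,0,0],-1],[[0,0,0],[0,0,0],-1]]'; python3 -c "
from h import *
now((20,130,-.08))"
```

```text
time: 8.78
tool_pos: [521.6, 151.6, 123.1]
tcp_rot: [3.141, 0.0, 2.751]
contact_force: [-0.4, 0.6, -0.8]
grip_width: 43.9
finger_force: 30.0
track X Z lean [ 1.8090e+01  1.2724e+02 -6.0000e-02] res 0.77 tcp in stand [17.6  1.3] 123.0 F [ 0.5 -0.6 -1.9] t 8.8333
```

```bash
python3 -m pendant '[[[0.031,-0.0127,0.003],[0,0,0],-1],[[0.031,-0.0127,0.003],[0,0,0],-1],[[0.031,-0.0127,0.003],[0,0,0],-1],[[0.031,-0.0127,0.003],[0,0,0],-1],[[0.031,-0.0127,0.003],[0,0,0],-1],[[0.031,-0.0127,0.003],[0,0,0],-1],[[0.031,-0.0127,0.003],[0,0,0],-1],[[0.031,-0.0127,0.003],[0,0,0],-1],[[0.031,-0.0127,0.003],[0,0,0],-1],[[0.031,-0.0127,0.003],[0,0,0],-1]]'
python3 -m pendant '[[[0.0324,-0.0133,0.0213],[0,0,0],-1],[[0.0324,-0.0133,0.0213],[0,0,0],-1],[[0.0324,-0.0133,0.0213],[0,0,0],-1],[[0.0324,-0.0133,0.0213],[0,0,0],-1],[[0.0324,-0.0133,0.0213],[0,0,0],-1],[[0.0324,-0.0133,0.0213],[0,0,0],-1],[[0.0324,-0.0133,0.0213],[0,0,0],-1],[[0.0324,-0.0133,0.0213],[0,0,0],-1],[[0.0324,-0.0133,0.0213],[0,0,0],-1],[[0.0324,-0.0133,0.0213],[0,0,0],-1]]'
python3 -c "
from h import *
now((40,135,-.08))"
```

```text
time: 9.67
tool_pos: [530.9, 147.8, 123.8]
tcp_rot: [3.142, 0.0, 2.751]
contact_force: [-0.1, 0.3, -1.6]
grip_width: 43.7
finger_force: 30.0
time: 10.5
tool_pos: [540.6, 143.8, 130.3]
tcp_rot: [3.141, -0.0, 2.751]
contact_force: [0.6, -0.4, -1.5]
grip_width: 43.5
finger_force: 30.0
track X Z lean [ 3.8540e+01  1.3532e+02 -5.0000e-02] res 0.66 tcp in stand [38.5  1.4] 130.4 F [ 0.9 -1.  -1.4] t 10.55
```

```bash
python3 -m pendant '[[[0,0,0],[-0.057,-0.139,0],-1],[[0,0,0],[-0.057,-0.139,0],-1],[[0,0,0],[-0.057,-0.139,0],-1],[[0,0,0],[-0.057,-0.139,0],-1],[[0,0,0],[-0.057,-0.139,0],-1],[[0,0,0],[-0.057,-0.139,0],-1],[[0,0,0],[-0.057,-0.139,0],-1],[[0,0,0],[-0.057,-0.139,0],-1],[[0,0,0],[0,0,0],-1],[[0,0,0],[0,0,0],-1]]'
python3 -c "
from h import *
now((40,135,.06))"
```

```text
time: 11.38
tool_pos: [540.3, 144.0, 130.3]
tcp_rot: [3.141, 0.144, 2.751]
contact_force: [0.1, 0.1, -1.6]
grip_width: 44.2
finger_force: 30.0
track X Z lean [3.8760e+01 1.3652e+02 5.0000e-02] res 0.64 tcp in stand [38.1  1.4] 130.3 F [ 0.2  0.8 -1.6] t 11.4333
```

```bash
python3 -m pendant '[[[0.0125,-0.005,0.005],[-0.148,-0.36,0],-1],[[0.0125,-0.005,0.005],[-0.148,-0.36,0],-1],[[0.0125,-0.005,0.005],[-0.148,-0.36,0],-1],[[0.0125,-0.005,0.005],[-0.148,-0.36,0],-1],[[0.0125,-0.005,0.005],[-0.148,-0.36,0],-1],[[0.0125,-0.005,0.005],[-0.148,-0.36,0],-1],[[0.0125,-0.005,0.005],[-0.148,-0.36,0],-1],[[0.0125,-0.005,0.005],[-0.148,-0.36,0],-1],[[0.0125,-0.005,0.005],[-0.148,-0.36,0],-1],[[0.0125,-0.005,0.005],[-0.148,-0.36,0],-1]]'
python3 -c "
from h import *
now((37,137,.5),'pics/j.png')
o=bot.get_obs();print(o['tcp_rot'],o['moment'],o['joint_positions'])"
```

```text
time: 12.27
tool_pos: [544.6, 142.5, 132.0]
tcp_rot: [3.139, 0.614, 2.75]
contact_force: [0.3, -0.4, -1.9]
grip_width: 43.9
finger_force: 30.0
track X Z lean [ 40.8  141.15   0.48] res 0.72 tcp in stand [41.2  1. ] 130.8 F [-2.4  0.4 -2.5] t 12.3167
[3.14099055 0.61435625 2.75024082] [0.22641915 0.72803367 0.00119904] [ 0.35468153  0.34440135  1.97905304 -0.90530287  0.51992455 -0.08859841]
```

```bash
python3 -m pendant '[[[-0.011,0.0045,0.017],[0,0,0],-1],[[-0.011,0.0045,0.017],[0,0,0],-1],[[-0.011,0.0045,0.017],[0,0,0],-1],[[-0.011,0.0045,0.017],[0,0,0],-1],[[-0.011,0.0045,0.017],[0,0,0],-1],[[-0.011,0.0045,0.017],[0,0,0],-1],[[-0.011,0.0045,0.017],[0,0,0],-1],[[-0.011,0.0045,0.017],[0,0,0],-1],[[0,0,0],[0,0,0],-1],[[0,0,0],[0,0,0],-1]]'
python3 -m pendant '[[[-0.005,0.002,0.008],[0,0,0],-1],[[-0.005,0.002,0.008],[0,0,0],-1],[[-0.005,0.002,0.008],[0,0,0],-1],[[-0.005,0.002,0.008],[0,0,0],-1],[[0,0,0],[0,0,0],-1],[[0,0,0],[0,0,0],-1],[[0,0,0],[0,0,0],-1],[[0,0,0],[0,0,0],-1],[[0,0,0],[0,0,0],-1],[[0,0,0],[0,0,0],-1]]'
python3 -c "
from h import *
now((37,147,.5))"
```

```text
time: 13.15
tool_pos: [541.6, 143.4, 135.8]
tcp_rot: [3.141, 0.611, 2.75]
contact_force: [0.3, 0.1, -1.0]
grip_width: 43.8
finger_force: 30.0
time: 13.98
tool_pos: [541.0, 143.7, 136.8]
tcp_rot: [3.141, 0.611, 2.75]
contact_force: [-0.4, -0.2, -1.5]
grip_width: 43.7
finger_force: 30.0
track X Z lean [ 38.19 146.34   0.47] res 0.75 tcp in stand [38.6  1.4] 136.8 F [-0.3 -0.3 -2.6] t 14.0333
```

```bash
cat > ok.py <<'E'
from plant import bot;import sys,numpy as np
f=np.mean([bot.get_obs()["contact_force"]],0);o=bot.get_obs()
print("F",f.round(2),"z",o["tool_pos"].round(1));sys.exit(abs(f[2]+1.5)>2.2)
E
python3 -m pendant '[[[-0.0045,0.002,0.007],[0,0,0],-1],[[-0.0045,0.002,0.007],[0,0,0],-1],[[-0.0045,0.002,0.007],[0,0,0],-1],[[-0.0045,0.002,0.007],[0,0,0],-1],[[0,0,0],[0,0,0],-1],[[0,0,0],[0,0,0],-1],[[0,0,0],[0,0,0],-1],[[0,0,0],[0,0,0],-1],[[0,0,0],[0,0,0],-1],[[0,0,0],[0,0,0],-1]]' >/dev/null; python3 ok.py && python3 -m pendant '[[[-0.0045,0.002,0.007],[0,0,0],-1],[[-0.0045,0.002,0.007],[0,0,0],-1],[[-0.0045,0.002,0.007],[0,0,0],-1],[[-0.0045,0.002,0.007],[0,0,0],-1],[[0,0,0],[0,0,0],-1],[[0,0,0],[0,0,0],-1],[[0,0,0],[0,0,0],-1],[[0,0,0],[0,0,0],-1],[[0,0,0],[0,0,0],-1],[[0,0,0],[0,0,0],-1]]' >/dev/null; python3 ok.py && python3 -m pendant '[[[-0.0045,0.002,0.007],[0,0,0],-1],[[-0.0045,0.002,0.007],[0,0,0],-1],[[-0.0045,0.002,0.007],[0,0,0],-1],[[-0.0045,0.002,0.007],[0,0,0],-1],[[0,0,0],[0,0,0],-1],[[0,0,0],[0,0,0],-1],[[0,0,0],[0,0,0],-1],[[0,0,0],[0,0,0],-1],[[0,0,0],[0,0,0],-1],[[0,0,0],[0,0,0],-1]]' >/dev/null; python3 ok.py
```

```text
F [ 0.24  0.23 -1.15] z [540.5 143.9 137.6]
F [ 0.24  0.23 -1.15] z [540.5 143.9 137.6]
F [ 0.24  0.23 -1.15] z [540.5 143.9 137.6]False
False
False
```

```bash
sed -i 's/sys.exit(\(.*\))$/sys.exit(int(\1))/' ok.py
python3 -m pendant '[[[-0.0045,0.002,0.007],[0,0,0],-1],[[-0.0045,0.002,0.007],[0,0,0],-1],[[-0.0045,0.002,0.007],[0,0,0],-1],[[-0.0045,0.002,0.007],[0,0,0],-1],[[0,0,0],[0,0,0],-1],[[0,0,0],[0,0,0],-1],[[0,0,0],[0,0,0],-1],[[0,0,0],[0,0,0],-1],[[0,0,0],[0,0,0],-1],[[0,0,0],[0,0,0],-1]]' >/dev/null && python3 ok.py && python3 -m pendant '[[[-0.0045,0.002,0.007],[0,0,0],-1],[[-0.0045,0.002,0.007],[0,0,0],-1],[[-0.0045,0.002,0.007],[0,0,0],-1],[[-0.0045,0.002,0.007],[0,0,0],-1],[[0,0,0],[0,0,0],-1],[[0,0,0],[0,0,0],-1],[[0,0,0],[0,0,0],-1],[[0,0,0],[0,0,0],-1],[[0,0,0],[0,0,0],-1],[[0,0,0],[0,0,0],-1]]' >/dev/null && python3 ok.py && python3 -m pendant '[[[-0.0045,0.002,0.007],[0,0,0],-1],[[-0.0045,0.002,0.007],[0,0,0],-1],[[-0.0045,0.002,0.007],[0,0,0],-1],[[-0.0045,0.002,0.007],[0,0,0],-1],[[0,0,0],[0,0,0],-1],[[0,0,0],[0,0,0],-1],[[0,0,0],[0,0,0],-1],[[0,0,0],[0,0,0],-1],[[0,0,0],[0,0,0],-1],[[0,0,0],[0,0,0],-1]]' >/dev/null && python3 ok.py
```

```text
F [-0.83 -0.03 -1.03] z [539.9 144.1 138.4]
F [-0.16 -1.11 -2.25] z [539.4 144.4 139.2]
F [ 5.99 -1.03 -7.59] z [539.  144.5 139.8]
```

```bash
python3 -m pendant '[[[0.0066,-0.0027,-0.0102],[0,0,0],-1],[[0.0066,-0.0027,-0.0102],[0,0,0],-1],[[0.0066,-0.0027,-0.0102],[0,0,0],-1],[[0.0066,-0.0027,-0.0102],[0,0,0],-1],[[0,0,0],[0,0,0],-1],[[0.0379,-0.0156,0.0287],[0,0,0],-1],[[0.0379,-0.0156,0.0287],[0,0,0],-1],[[0.0379,-0.0156,0.0287],[0,0,0],-1],[[0.0379,-0.0156,0.0287],[0,0,0],-1],[[0.0379,-0.0156,0.0287],[0,0,0],-1]]' >/dev/null && python3 ok.py && python3 -m pendant '[[[0.0379,-0.0156,0.0287],[0,0,0],-1],[[0.0379,-0.0156,0.0287],[0,0,0],-1],[[0.0379,-0.0156,0.0287],[0,0,0],-1],[[0.0379,-0.0156,0.0287],[0,0,0],-1],[[0.025,-0.0103,0.019],[0,0,0],-1],[[0.025,-0.0103,0.019],[0,0,0],-1],[[0.025,-0.0103,0.019],[0,0,0],-1],[[0,0,0],[0,0,0],-1],[[0,0,0],[0,0,0],-1],[[0,0,0],[0,0,0],-1]]' >/dev/null && python3 ok.py
```

```text
F [ 0.15 -0.54 -0.78] z [545.5 141.9 143.4]
F [ 0.21  0.93 -1.16] z [552.  139.1 148.3]
```

```bash
python3 -m pendant '[[[0.0053,-0.0022,-0.0082],[0,0,0],-1],[[0.0253,-0.0104,0.0191],[0,0,0],-1],[[0.0253,-0.0104,0.0191],[0,0,0],-1],[[0.0253,-0.0104,0.0191],[0,0,0],-1],[[0.0253,-0.0104,0.0191],[0,0,0],-1],[[0.0253,-0.0104,0.0191],[0,0,0],-1],[[0,0,0],[0,0,0],-1],[[0,0,0],[0,0,0],-1],[[0,0,0],[0,0,0],-1],[[0,0,0],[0,0,0],-1]]' >/dev/null && python3 ok.py && python3 -m pendant '[[[0.0253,-0.0104,0.0191],[0,0,0],-1],[[0.0253,-0.0104,0.0191],[0,0,0],-1],[[0.0253,-0.0104,0.0191],[0,0,0],-1],[[0.0253,-0.0104,0.0191],[0,0,0],-1],[[0.0253,-0.0104,0.0191],[0,0,0],-1],[[0.0253,-0.0104,0.0191],[0,0,0],-1],[[0.0253,-0.0104,0.0191],[0,0,0],-1],[[0.0253,-0.0104,0.0191],[0,0,0],-1],[[0,0,0],[0,0,0],-1],[[0,0,0],[0,0,0],-1]]' >/dev/null && python3 ok.py && python3 -m pendant '[[[0.0253,-0.0104,0.0191],[0,0,0],-1],[[0.0253,-0.0104,0.0191],[0,0,0],-1],[[0.0253,-0.0104,0.0191],[0,0,0],-1],[[0.0253,-0.0104,0.0191],[0,0,0],-1],[[0.0253,-0.0104,0.0191],[0,0,0],-1],[[0.0253,-0.0104,0.0191],[0,0,0],-1],[[0.0253,-0.0104,0.0191],[0,0,0],-1],[[0.0253,-0.0104,0.0191],[0,0,0],-1],[[0,0,0],[0,0,0],-1],[[0,0,0],[0,0,0],-1]]' >/dev/null && python3 ok.py
```

```text
F [ 0.77  0.05 -0.72] z [556.  137.5 150.9]
F [-0.16 -0.68 -1.99] z [562.2 135.  155.6]
F [-0.22  0.16 -1.45] z [568.2 132.5 160.2]
```

```bash
python3 -m pendant '[[[0.0253,-0.0104,0.0191],[0,0,0],-1],[[0.0253,-0.0104,0.0191],[0,0,0],-1],[[0.0253,-0.0104,0.0191],[0,0,0],-1],[[0.0253,-0.0104,0.0191],[0,0,0],-1],[[0.0253,-0.0104,0.0191],[0,0,0],-1],[[0.0253,-0.0104,0.0191],[0,0,0],-1],[[0.0253,-0.0104,0.0191],[0,0,0],-1],[[0.0253,-0.0104,0.0191],[0,0,0],-1],[[0.0253,-0.0104,0.0191],[0,0,0],-1],[[0,0,0],[0,0,0],-1]]' >/dev/null && python3 ok.py && python3 -m pendant '[[[0.0379,-0.0156,0.0287],[0,0,0],-1],[[0.0379,-0.0156,0.0287],[0,0,0],-1],[[0.0379,-0.0156,0.0287],[0,0,0],-1],[[0.0379,-0.0156,0.0287],[0,0,0],-1],[[0.0379,-0.0156,0.0287],[0,0,0],-1],[[0.0379,-0.0156,0.0287],[0,0,0],-1],[[0.0379,-0.0156,0.0287],[0,0,0],-1],[[0.0379,-0.0156,0.0287],[0,0,0],-1],[[0.0379,-0.0156,0.0287],[0,0,0],-1],[[0.0379,-0.0156,0.0287],[0,0,0],-1]]' >/dev/null && python3 ok.py; python3 -c "
from h import *
now((80,175,.5))
c=np.load('cradle.npy');print(c)"
```

```text
F [-0.14 -0.62 -1.93] z [575.3 129.7 165.5]
F [-0.32 -0.33 -1.42] z [586.5 125.  174. ]
track X Z lean [ 85.9  184.07   0.52] res 0.86 tcp in stand [88.1  1.5] 174.3 F [-0.3 -0.3 -1.1] t 23.25
[ 5.22147105e+02 -1.21384244e+02  4.25206839e-01]
```

```bash
python3 - <<'E'
from h import *
c=np.load("cradle.npy")
for n,x0,y0,off in(("top",303,160,396),("scene",198,205,400)):
  for z in(39,30,8,4): print(n,z,((proj(n,W(c,[[0,0,z]]))-[x0,y0]+.5)*6-.5+[off,0]).round(1))
  for hx,hy,z in((12,27,30),(12,27,8),(22,37,39)): print(n,hx,hy,z,((proj(n,W(c,[[hx,hy,z],[hx,-hy,z],[-hx,-hy,z],[-hx,hy,z]]))-[x0,y0]+.5)*6-.5+[off,0]).round(0).tolist())
E
python3 -m pendant '[[[0.25,-0.1,0.3],[0,0,0],-1],[[0.25,-0.1,0.3],[0,0,0],-1],[[0.25,-0.1,0.3],[0,0,0],-1],[[0.25,-0.1,0.3],[0.234,0.565,0],-1],[[0,0,0.3],[0.234,0.565,0],-1],[[0,-0.1,0.3],[0.234,0.565,0],-1],[[0,-0.2,0],[0.234,0.565,0],-1],[[0,-0.3,0],[0.234,0.565,0],-1],[[0,-0.4,0],[0.234,0.565,0],-1],[[0,-0.4,0],[0.234,0.565,0],-1]]'
```

```text
top 39 [[591.3 185.4]]
top 30 [[589.  189.2]]
top 8 [[583.6 198.4]]
top 4 [[582.7 200.1]]
top 12 27 30 [[526.0, 188.0], [631.0, 145.0], [651.0, 191.0], [547.0, 234.0]]
top 12 27 8 [[522.0, 197.0], [625.0, 154.0], [645.0, 200.0], [542.0, 243.0]]
top 22 37 39 [[500.0, 173.0], [644.0, 113.0], [682.0, 198.0], [538.0, 258.0]]
scene 39 [[584.3  95. ]]
scene 30 [[585.4 109.5]]
scene 8 [[588.2 144.2]]
scene 4 [[588.7 150.5]]
scene 12 27 30 [[636.0, 130.0], [525.0, 121.0], [536.0, 90.0], [645.0, 98.0]]
scene 12 27 8 [[638.0, 165.0], [529.0, 156.0], [539.0, 124.0], [647.0, 133.0]]
scene 22 37 39 [[652.0, 130.0], [498.0, 118.0], [519.0, 61.0], [668.0, 73.0]]
time: 24.08
tool_pos: [616.5, 70.8, 228.6]
tcp_rot: [3.139, 0.095, 2.751]
contact_force: [0.3, 0.0, -0.8]
grip_width: 43.6
finger_force: 30.0
```

```bash
python3 -m pendant '[[[-0.2625,-0.533,0],[0.15,0.375,0],-1],[[-0.2625,-0.533,0],[0.15,0.375,0],-1],[[-0.2625,-0.533,0],[0,0,0.57],-1],[[-0.2625,-0.533,0],[0,0,0.57],-1],[[-0.2625,-0.533,0],[0,0,0.57],-1],[[-0.2625,-0.533,0],[0,0,0.57],-1],[[-0.2625,-0.533,0],[0,0,0.57],-1],[[-0.2625,-0.533,0],[0,0,0.57],-1],[[-0.2625,-0.533,0],[0,0,0.57],-1],[[-0.2625,-0.533,0],[0,0,0.57],-1]]'
python3 -m pendant '[[[-0.2625,-0.533,0],[0,0,0.57],-1],[[-0.2625,-0.533,0],[0,0,0.57],-1],[[0,0,-0.3],[0,0,0.57],-1],[[0,0,-0.3],[0,0,0.57],-1],[[0,0,-0.3],[0,0,0],-1],[[0,0,-0.3],[0,0,0],-1],[[0,0,-0.3],[0,0,0],-1],[[0,0,-0.3],[0,0,0],-1],[[0,0,0],[0,0,0],-1],[[0,0,0],[0,0,0],-1]]'
python3 - <<'E'
from h import *
for n in("scene","top"): cv2.imwrite(f"pics/k_{n}.png",bot.capture(n))
print(bot.get_obs()["tool_pos"],bot.get_obs()["tcp_rot"])
E
```

```text
time: 24.92
tool_pos: [537.3, -89.7, 227.9]
tcp_rot: [3.141, 0.001, -2.982]
contact_force: [0.3, 0.7, -1.7]
grip_width: 43.6
finger_force: 30.0
time: 25.75
tool_pos: [521.7, -120.6, 173.3]
tcp_rot: [3.14, -0.0, -2.712]
contact_force: [1.0, 0.2, -1.7]
grip_width: 43.8
finger_force: 30.0
[ 522.25312836 -120.87827101  174.26305224] [-3.14158811e+00  1.15005004e-03 -2.71232341e+00]
```

```bash
python3 -m pendant '[[[0,-0.015,-0.2],[0,0,0],-1],[[0,0,-0.2],[0,0,0],-1],[[0,0,-0.2],[0,0,0],-1],[[0,0,-0.2],[0,0,0],-1],[[0,0,-0.2],[0,0,0],-1],[[0,0,-0.2],[0,0,0],-1],[[0,0,-0.2],[0,0,0],-1],[[0,0,-0.2],[0,0,0],-1],[[0,0,0],[0,0,0],-1],[[0,0,0],[0,0,0],-1]]'
python3 - <<'E'
from h import *
im=bot.capture("scene");o=bot.get_obs();cv2.imwrite("pics/l.png",im)
tp=o["tool_pos"];print(tp)
hsv=cv2.cvtColor(im,cv2.COLOR_BGR2HSV);g=((hsv[...,0]>50)&(hsv[...,0]<78)&(hsv[...,1]>60)&(hsv[...,2]>25)).astype(np.uint8)
n,lab,st,_=cv2.connectedComponentsWithStats(g)
pr=proj("scene",[[tp[0],tp[1],tp[2]-45]])[0]
i=min((i for i in range(1,n) if st[i,4]>80),key=lambda i:np.hypot(*(st[i,:2]+st[i,2:4]/2-pr)));print(st[i])
pt=np.argwhere(lab==i)[:,::-1].astype(float);obs=(pt@D.T).max(0)+.4
BB=B+[0,0,79]
f=lambda q:(proj("scene",W([q[0],q[1],.43],BB+[0,0,q[2]]))@D.T).max(0)-obs
s=least_squares(f,[tp[0],tp[1],tp[2]-70],x_scale=10,loss="soft_l1");print("reader foot by vision",s.x.round(1),"pred",tp-[0,0,69.6],np.abs(f(s.x)).mean())
y,x=195,170
crop=cv2.resize(im[150:262,170:290],None,fx=5,fy=5,interpolation=cv2.INTER_CUBIC)
cv2.imwrite("pics/l2.png",crop)
E
```

```text
time: 26.68
tool_pos: [521.8, -121.2, 125.5]
tcp_rot: [3.14, 0.0, -2.712]
contact_force: [-0.1, 0.8, -1.3]
grip_width: 43.4
finger_force: 30.0
[ 522.02254147 -121.31790126  125.95112454]
[220 200  17  19 266]
reader foot by vision [ 463.5 -165.1   -3.1] pred [ 522.02254147 -121.31790126   56.35112454] 0.2700913637929222
```

View pics/l2.png

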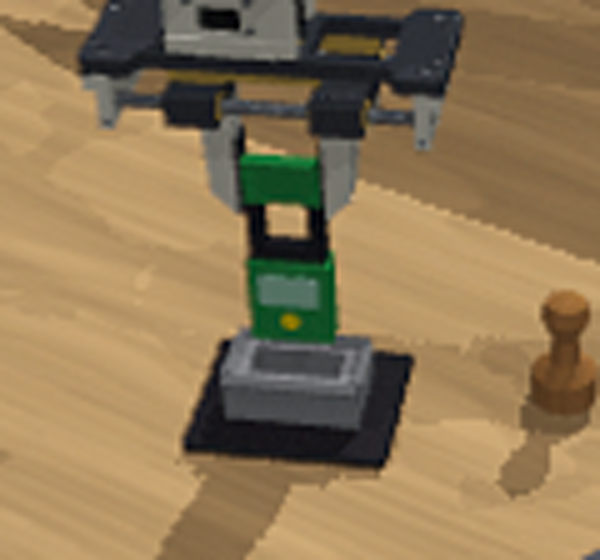

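```bash
python3 - <<'E'
from h import *
def go(path,xy,yaw,z,pos,n0=None):
    im=cv2.imread(path)
    hsv=cv2.cvtColor(im,cv2.COLOR_BGR2HSV);g=((hsv[...,0]>50)&(hsv[...,0]<78)&(hsv[...,1]>60)&(hsv[...,2]>25)).astype(np.uint8)
    n,lab,st,_=cv2.connectedComponentsWithStats(g)
    pr=proj("scene",[[*xy,z+27]])[0]
    i=min((i for i in range(1,n) if st[i,4]>80),key=lambda i:np.hypot(*(st[i,:2]+st[i,2:4]/2-pr)))
    pt=np.argwhere(lab==i)[:,::-1].astype(float);obs=(pt@D.T).max(0)+.4
    f=lambda q:(proj("scene",W([q[0],q[1],yaw],B+[0,0,79+z]))@D.T).max(0)-obs
    s=least_squares(f,xy,x_scale=10,loss="soft_l1");print(path,s.x.round(1),"pred",xy,z,np.abs(f(s.x)).mean())
go("pics/scene0.png",[522,151.5],-.39,47.9,0)
go("pics/k_scene.png",[522.2,-120.9],.43,104.7,0)
for z in(54,56.3,58): go("pics/l.png",[522,-121.3],.43,z,0)
E
```

```text
pics/scene0.png [523.1 152.8] pred [522, 151.5] 47.9 0.8173142688481116
pics/k_scene.png [ 522.3 -116.7] pred [522.2, -120.9] 104.7 1.1439421919033148
pics/l.png [ 521.5 -118.8] pred [522, -121.3] 54 0.842774693829474
pics/l.png [ 523.9 -116.9] pred [522, -121.3] 56.3 0.877830383176438
pics/l.png [ 525.6 -115.5] pred [522, -121.3] 58 0.9051626122038492
```

Seen from the scene camera, the reader stands upright above the cradle. Its foot centre is at crop x≈294 against the pocket's 293, and its bottom edge at y≈342 matches the prediction. I'll go down now with force checks.

```bash
sed -i 's/abs(f\[2\]+1.5)>2.2/np.linalg.norm(f+[0,0,1.5])>3/' ok.py
python3 -m pendant '[[[0,0,-0.05],[0,0,0],-1],[[0,0,-0.05],[0,0,0],-1],[[0,0,-0.05],[0,0,0],-1],[[0,0,-0.05],[0,0,0],-1],[[0,0,-0.05],[0,0,0],-1],[[0,0,-0.05],[0,0,0],-1],[[0,0,-0.05],[0,0,0],-1],[[0,0,-0.05],[0,0,0],-1],[[0,0,-0.05],[0,0,0],-1],[[0,0,-0.05],[0,0,0],-1]]' >/dev/null && python3 ok.py && python3 -m pendant '[[[0,0,-0.02],[0,0,0],-1],[[0,0,-0.02],[0,0,0],-1],[[0,0,-0.02],[0,0,0],-1],[[0,0,-0.02],[0,0,0],-1],[[0,0,-0.02],[0,0,0],-1],[[0,0,-0.02],[0,0,0],-1],[[0,0,-0.02],[0,0,0],-1],[[0,0,-0.02],[0,0,0],-1],[[0,0,-0.02],[0,0,0],-1],[[0,0,-0.02],[0,0,0],-1]]' >/dev/null && python3 ok.py && python3 -m pendant '[[[0,0,-0.02],[0,0,0],-1],[[0,0,-0.02],[0,0,0],-1],[[0,0,-0.02],[0,0,0],-1],[[0,0,-0.02],[0,0,0],-1],[[0,0,-0.02],[0,0,0],-1],[[0,0,-0.02],[0,0,0],-1],[[0,0,-0.02],[0,0,0],-1],[[0,0,-0.02],[0,0,0],-1],[[0,0,-0.02],[0,0,0],-1],[[0,0,-0.02],[0,0,0],-1]]' >/dev/null && python3 ok.py
```

```text
F [ 0.09  0.68 -0.69] z [ 521.9 -121.3  110.8]
F [ 0.15  0.12 -1.07] z [ 521.9 -121.3  104.8]
F [-0.09 -0.29 -1.56] z [ 521.9 -121.3   98.9]
```

```bash
python3 -m pendant '[[[0,0,-0.02],[0,0,0],-1],[[0,0,-0.02],[0,0,0],-1],[[0,0,-0.02],[0,0,0],-1],[[0,0,-0.02],[0,0,0],-1],[[0,0,-0.02],[0,0,0],-1],[[0,0,-0.02],[0,0,0],-1],[[0,0,-0.02],[0,0,0],-1],[[0,0,-0.02],[0,0,0],-1],[[0,0,-0.02],[0,0,0],-1],[[0,0,-0.02],[0,0,0],-1]]' >/dev/null && python3 ok.py && python3 -m pendant '[[[0,0,-0.02],[0,0,0],-1],[[0,0,-0.02],[0,0,0],-1],[[0,0,-0.02],[0,0,0],-1],[[0,0,-0.02],[0,0,0],-1],[[0,0,-0.02],[0,0,0],-1],[[0,0,-0.02],[0,0,0],-1],[[0,0,-0.02],[0,0,0],-1],[[0,0,-0.02],[0,0,0],-1],[[0,0,0],[0,0,0],-1],[[0,0,0],[0,0,0],-1]]' >/dev/null && python3 ok.py && python3 -m pendant '[[[0,0,-0.01],[0,0,0],-1],[[0,0,-0.01],[0,0,0],-1],[[0,0,-0.01],[0,0,0],-1],[[0,0,-0.01],[0,0,0],-1],[[0,0,-0.01],[0,0,0],-1],[[0,0,-0.01],[0,0,0],-1],[[0,0,0],[0,0,0],-1],[[0,0,0],[0,0,0],-1],[[0,0,0],[0,0,0],-1],[[0,0,0],[0,0,0],-1]]' >/dev/null && python3 ok.py
```

```text
F [ 0.03  0.41 -2.88] z [ 521.9 -121.3   92.9]
F [ 1.11 -0.4  -0.9 ] z [ 521.9 -121.3   88.1]
F [ 0.63  0.46 -2.38] z [ 521.9 -121.3   86.3]
```

```bash
python3 -m pendant '[[[0,0,-0.01],[0,0,0],-1],[[0,0,-0.01],[0,0,0],-1],[[0,0,-0.01],[0,0,0],-1],[[0,0,-0.01],[0,0,0],-1],[[0,0,-0.01],[0,0,0],-1],[[0,0,-0.01],[0,0,0],-1],[[0,0,0],[0,0,0],-1],[[0,0,0],[0,0,0],-1],[[0,0,0],[0,0,0],-1],[[0,0,0],[0,0,0],-1]]' >/dev/null && python3 ok.py && python3 -m pendant '[[[0,0,-0.01],[0,0,0],-1],[[0,0,-0.01],[0,0,0],-1],[[0,0,-0.01],[0,0,0],-1],[[0,0,-0.01],[0,0,0],-1],[[0,0,-0.01],[0,0,0],-1],[[0,0,0],[0,0,0],-1],[[0,0,0],[0,0,0],-1],[[0,0,0],[0,0,0],-1],[[0,0,0],[0,0,0],-1],[[0,0,0],[0,0,0],-1]]' >/dev/null && python3 ok.py && python3 -m pendant '[[[0,0,-0.01],[0,0,0],-1],[[0,0,-0.01],[0,0,0],-1],[[0,0,-0.01],[0,0,0],-1],[[0,0,-0.01],[0,0,0],-1],[[0,0,0],[0,0,0],-1],[[0,0,0],[0,0,0],-1],[[0,0,0],[0,0,0],-1],[[0,0,0],[0,0,0],-1],[[0,0,0],[0,0,0],-1],[[0,0,0],[0,0,0],-1]]' >/dev/null && python3 ok.py && python3 -m pendant '[[[0,0,-0.01],[0,0,0],-1],[[0,0,-0.01],[0,0,0],-1],[[0,0,-0.01],[0,0,0],-1],[[0,0,-0.01],[0,0,0],-1],[[0,0,0],[0,0,0],-1],[[0,0,0],[0,0,0],-1],[[0,0,0],[0,0,0],-1],[[0,0,0],[0,0,0],-1],[[0,0,0],[0,0,0],-1],[[0,0,0],[0,0,0],-1]]' >/dev/null && python3 ok.py
```

```text
F [ 0.9   0.21 -1.47] z [ 521.9 -121.3   84.5]
F [ 0.48  0.53 -1.54] z [ 521.9 -121.3   83. ]
F [-0.55  0.53 -1.49] z [ 522.  -121.3   81.8]
F [ 0.83 -1.04 -1.25] z [ 521.9 -121.3   80.6]
```

```bash
python3 -m pendant '[[[0,0,-0.01],[0,0,0],-1],[[0,0,-0.01],[0,0,0],-1],[[0,0,-0.01],[0,0,0],-1],[[0,0,-0.01],[0,0,0],-1],[[0,0,0],[0,0,0],-1],[[0,0,0],[0,0,0],-1],[[0,0,0],[0,0,0],-1],[[0,0,0],[0,0,0],-1],[[0,0,0],[0,0,0],-1],[[0,0,0],[0,0,0],-1]]' >/dev/null && python3 ok.py && python3 -m pendant '[[[0,0,-0.01],[0,0,0],-1],[[0,0,-0.01],[0,0,0],-1],[[0,0,-0.01],[0,0,0],-1],[[0,0,-0.01],[0,0,0],-1],[[0,0,0],[0,0,0],-1],[[0,0,0],[0,0,0],-1],[[0,0,0],[0,0,0],-1],[[0,0,0],[0,0,0],-1],[[0,0,0],[0,0,0],-1],[[0,0,0],[0,0,0],-1]]' >/dev/null && python3 ok.py && python3 -m pendant '[[[0,0,-0.01],[0,0,0],-1],[[0,0,-0.01],[0,0,0],-1],[[0,0,-0.01],[0,0,0],-1],[[0,0,-0.01],[0,0,0],-1],[[0,0,0],[0,0,0],-1],[[0,0,0],[0,0,0],-1],[[0,0,0],[0,0,0],-1],[[0,0,0],[0,0,0],-1],[[0,0,0],[0,0,0],-1],[[0,0,0],[0,0,0],-1]]' >/dev/null && python3 ok.py && python3 -m pendant '[[[0,0,-0.01],[0,0,0],-1],[[0,0,-0.01],[0,0,0],-1],[[0,0,-0.01],[0,0,0],-1],[[0,0,-0.01],[0,0,0],-1],[[0,0,0],[0,0,0],-1],[[0,0,0],[0,0,0],-1],[[0,0,0],[0,0,0],-1],[[0,0,0],[0,0,0],-1],[[0,0,0],[0,0,0],-1],[[0,0,0],[0,0,0],-1]]' >/dev/null && python3 ok.py;  python3 -c "
from h import *
print(bot.get_obs()['time'])"
```

```text
F [-1.01  0.68 -1.79] z [ 521.9 -121.3   79.4]
F [ 0.12 -0.62 -1.33] z [ 521.9 -121.3   78.2]
F [-1.01  1.39  5.52] z [ 522.1 -121.2   77.4]
37.5667
```

```bash
python3 -m pendant '[[[0,0,0],[0,0,0],0],[[0,0,0],[0,0,0],0.05],[[0,0,0],[0,0,0],0.1],[[0,0,0],[0,0,0],0.2],[[0,0,0],[0,0,0],0.4],[[0,0,0],[0,0,0],0.5],[[0,0,0],[0,0,0],0.6],[[0,0,0],[0,0,0],0.6],[[0,0,0],[0,0,0],0.6],[[0,0,0],[0,0,0],0.6]]' && python3 -m pendant '[[[0,0,0.1],[0,0,0],0.6],[[0,0,0.2],[0,0,0],0.6],[[0,0,0.3],[0,0,0],0.6],[[0,0,0.4],[0,0,0],0.6],[[0,0,0.5],[0,0,0],0.6],[[0,0,0.5],[0,0,0],0.6],[[0,0,0.5],[0,0,0],0.6],[[0,0,0.5],[0,0,0],0.6],[[0,0,0.3],[0,0,0],0.6],[[0,0,0],[0,0,0],0.6]]'
python3 - <<'E'
from h import *
im=bot.capture("scene")
cv2.imwrite("pics/m.png",cv2.resize(im[140:340,160:440],None,fx=2.8,fy=2.8,interpolation=cv2.INTER_CUBIC))
E
```

```text
time: 38.4
tool_pos: [521.9, -121.3, 77.0]
tcp_rot: [3.141, 0.001, -2.712]
contact_force: [-0.4, -1.1, -0.1]
grip_width: 73.2
finger_force: 0.0
time: 39.23
tool_pos: [523.2, -121.7, 178.8]
tcp_rot: [-3.139, 0.004, -2.712]
contact_force: [0.0, -0.6, -0.5]
grip_width: 73.3
finger_force: 0.0
```

View pics/m.png

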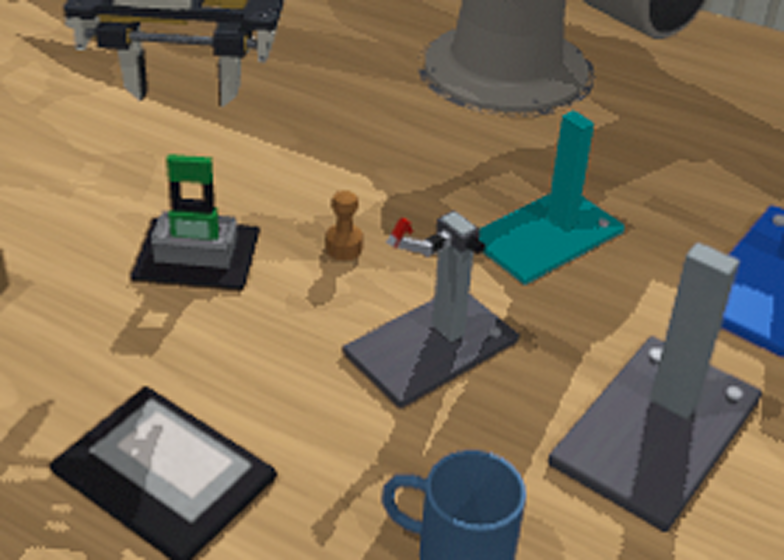

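The picture shows the reader upright in the cradle at about (190,200), the gripper clear above it, and the stand and the other things where they were.

```bash
python3 -c "
from plant import bot
print(bot.close_job())"
```

```text
the job is handed in; nothing more can be done
None
```

The green reader is off the hook and standing upright in its charging cradle; I pushed it down until I felt the floor (about 7 N), then let go. I handed the job in at about 39 s of the 72 s, with the gripper clear and the highest contact force I read about 9 N; no verdict was returned.

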